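Pour the walnut from the nut carousel

TASK

Turn the nut carousel by the wooden grip on its centre post until the compartment with the walnut (the big round nut) faces the spout, then tip the carousel forward by the bar at its side so that the walnut rolls out into the bowl, and let the carousel go back level. Do not touch the walnut with the gripper, and keep the Brazil nut and the chestnut in the carousel.

Things in the scene. Friction and masses are not known exactly. Their poses are not given: they have to be found in the camera images.
- walnut_center (a point): Centre of the walnut, a round brown nut 34 mm across, the largest of the three nuts; it lies loose in one of the wheel's five compartments.
- brazil_center (a point): Centre of the Brazil nut in its shell, long and dark brown, 48 x 20 mm, loose in another compartment.
- chestnut_center (a point): Centre of the chestnut, dark brown, flat below with a pointed top, 29 mm across and 20 mm high, loose in another compartment.
- knob (a point): Centre of the wooden grip on the carousel's centre post: a block 56 mm long (its x), 18 mm wide (its y), 32 mm high, 202 mm above the worktop, on the wheel's vertical turning axis, free space around it. Turning it turns the wheel, both ways without limit; the wheel stays where left (friction 0.04 N m). The nuts ride along and may shift a little in their compartments.
- wheel_floor (a point): Middle of the wheel's white floor, 176 mm across, 90 mm below the grip's centre; its frame turns with the grip. Radial dividers 30 mm high part it into five equal compartments, centred on 0, 72, 144, 216, 288 degrees counter-clockwise from +x. At the start the chestnut's roughly faces the spout and the walnut's is next to it, left or right.
- spout (a point): Middle of the steel spout's floor, 78 mm wide; its x points outward, over the bowl. A wooden wall 35 mm high rings the wheel save for a 44 degree opening here, with a 2 mm sill. The spout tips with the carousel about a level axis along its y. With a compartment centred here, the walnut rolls out once the carousel has been tipped 45 degrees or more for a second.
- tip_bar (a point): Middle of the tipping bar, round, level, 14 mm thick, 66 mm long (its y), beside the carousel, 205 mm up. At rest its x points level the way the spout does. It swings about an axis parallel to it, at rest 58 mm ahead (+x) and 105 mm below. Moved forward it tips the carousel, 115 mm to the stop at 57 degrees. It takes about 5 N; released, it sinks back level in about 2 s.
- bowl_in (a point): Centre of the inner floor of the white bowl, 124 mm across the rim and 50 mm high, loose on the worktop below the spout, already in the right place.
Mind the look-alikes: they are no part of the job. What is shaped like the part that bears bowl_in but red or yellow is not meant.

How it is judged:
By the outcome, as a careful person would: the job done as asked, in the order asked, and still so for the second after the job is handed in, with the robot touching nothing.
It also fails if it takes over 53 s, if anything falls off the work surface, if the arm or the gripper's body presses on something with over 40 N, if the wrist force passes 120 N, or if a joint passes its speed limit or range.

ROBOT

A 7-joint arm with a two-finger parallel gripper is mounted at the origin on the work surface. World frame = base frame: x ahead of the robot, y to its left, z up, the work surface at z = 0. Lengths are in m, angles in rad, forces in N, time in s.
With the tool pointing down it reaches from about 0.35 to 0.775 m from the base axis. Payload 3.1 kg.
Tool frame: the origin (TCP) lies on the centre line of the jaws, within the pads' length; the fingertips stand 19 mm ahead of it and the grasp point (between the pads) is the TCP; z points along the fingers, x is the direction in which the jaws open and shut, and the axes are right-handed (so a half turn about z gives the same grasp; the last joint's range is limited). The gripper opens to 85 mm and grips with 20 to 120 N. Pads are 22 mm wide; open, the fingers measure 114 mm over their backs; the gripper's body (76 mm by 85 mm) begins 54 mm behind the grasp point. The pads swing forward as they close: fully open they stand 13 mm farther back than shut.
Start: joints at [-1.29, 0.311, 0.014, 1.512, -0.004, 1.319, -0.027], TCP at [0.174, 0.522, 0.25] pointing down, gripper open.
Joint ranges: [-2.7, 2.7], [-0.3, 1.91], [-1.27, 1.3], [0.12, 2.57], [-1.44, 4.58], [0.2, 2.03], [-3.05, 3.05]. Speed limits (rad/s): [2.79, 2.79, 3.14, 3.14, 3.14, 3.14, 3.14].

INTERFACE

Orientations are given as a unit quaternion [x, y, z, w].
In Python, from bench import ctrl gives the robot as it stands. The module is installed in compiled form; this text tells all that it offers.
- The arm moves only by the shell command python3 -m handwheel 'ROWS'. ROWS is JSON, a list of rows, each an object of numbers: "hand": the closure, from -1 (fully open) to 1 (shut); "tx", "ty", "tz": the shift along the tool's x, y, z in m; "spin": the turn about the tool's z in rad. In form: [{"hand": .., "tx": .., "ty": .., "tz": .., "spin": ..}, ...]. A call has 1 to 5 rows; each row is the pose to reach, as a shift and turn from the pose commanded when the call began, along the tool's axes at that moment; what a row does not reach only later rows make up. A row lasts 1/12 s, in which the tool goes at most 41.7 mm and 7.16 degrees, less where a joint would pass 70% of its speed; a pose out of reach is approached as far as the arm can. A call with a gripper value outside its range is refused whole. The fingers move at their own pace and stop on an object; the grip force is fixed at half the most. Time passes only in rows, so rows that repeat a pose let the fingers close. It gives the time, the measured TCP pose, the force and the opening at its end, in the units of the state.
- ctrl.sense(): the state, without advancing time (a new reading comes with each control period).
- ctrl.snapshot(name): name is "side" or "top" or "wrist"; returns the picture (384x512x3 uint8, red, green, blue); there is no depth.
- ctrl.camera_model(name): a dict with "fx", "fy", "cx", "cy" (pixels), "eye" and "orientation" of the camera in the world; the wrist camera has in their place "T_tool_cam" (4x4, takes a point from camera to tool coordinates, whose origin is the TCP and whose axes are the tool frame's). Camera axes: x right, y down, z forward; pixel columns grow to the right and rows downward; lengths in m; the calibration is good to about 2 mm. A picture is of the moment at which its call begins: read the wrist's pose just before it. camera_model takes no time and is no camera call.
- ctrl.sign_off(): hands the job in, once; it reports no verdict.
The state is a dict: "t": time; "q": joint angles; "joint_velocities": joint speeds; "joint_torque": joint torques, N m; "tool_pos": TCP position; "tool_rot": TCP orientation; "ft_force": force on the tool from outside, world axes, zero at the start; "torque": the same for the moment, N m; "width": opening from 0.0 (shut) to 1.0 (fully open).
Only numpy, scipy, OpenCV 4.12 (cv2) and the standard library are available. Lean on these libraries where they do the work, as an engineer would, in place of code of your own. Each camera call takes 0.05 s, during which the arm holds its last target.

## Working session

There is one attempt and no reset: what is moved stays moved. The work goes in short steps, Python scripts to look and compute and a shell command to move; the robot and the scene stay as the last step left them, time stands still between calls to the robot, and variables do not carry over. Pictures are saved under pics/ and viewed, and the job is handed in when it is done.

```bash
mkdir -p pics
cat > h.py <<'E'
import numpy as np,cv2
from bench import ctrl
from scipy.spatial.transform import Rotation as R
def snap(n,f):
    s=ctrl.sense(); im=ctrl.snapshot(n); cv2.imwrite('pics/'+f,im[:,:,::-1]); return s,im
def cam(n,s=None):
    m=ctrl.camera_model(n)
    if 'eye' in m:
        o=np.array(m['orientation'],float)
        Rm=o if o.shape==(3,3) else R.from_quat(o).as_matrix()
        return m,Rm,np.array(m['eye'])
    T=np.array(m['T_tool_cam']);Rt=R.from_quat(s['tool_rot']).as_matrix()
    return m,Rt@T[:3,:3],Rt@T[:3,3]+np.array(s['tool_pos'])
def ray(n,u,v,s=None):
    m,Rm,e=cam(n,s); d=Rm@np.array([(u-m['cx'])/m['fx'],(v-m['cy'])/m['fy'],1]); return e,d/np.linalg.norm(d)
def onz(n,u,v,z,s=None):
    e,d=ray(n,u,v,s); return e+d*(z-e[2])/d[2]
def proj(n,p,s=None):
    m,Rm,e=cam(n,s); c=Rm.T@(np.array(p)-e); return m['fx']*c[0]/c[2]+m['cx'],m['fy']*c[1]/c[2]+m['cy']
def tri(a,b):
    A=np.zeros((3,3));B=np.zeros(3)
    for e,d in(a,b):
        P=np.eye(3)-np.outer(d,d);A+=P;B+=P@e
    return np.linalg.solve(A,B)
E
python3 - <<'E'
from h import *
np.set_printoptions(precision=4,suppress=True)
for n in('top','side'): s,_=snap(n,n+'0.png'); print(n,cam(n)[2],ctrl.camera_model(n))
print(s)
print(ctrl.camera_model('wrist'))
E
```

```text
top [0.4717 0.1075 0.9908] {'fx': 448.5445266151921, 'fy': 448.5445266151921, 'cx': 258.620616520372, 'cy': 188.9109962318031, 'eye': array([0.4717, 0.1075, 0.9908]), 'orientation': array([ 0.725 , -0.6808,  0.0728, -0.0748])}
side [0.2996 0.837  0.9119] {'fx': 478.53060617559095, 'fy': 478.53060617559095, 'cx': 247.17170912609427, 'cy': 204.40017879805046, 'eye': array([0.2996, 0.837 , 0.9119]), 'orientation': array([-0.1901,  0.9021, -0.3771,  0.0886])}
{'t': 0.05, 'q': array([-1.2897,  0.3118,  0.014 ,  1.513 , -0.0044,  1.3192, -0.0272]), 'joint_velocities': array([ 0.0018, -0.0011,  0.0007, -0.0011,  0.0009, -0.0001,  0.    ]), 'joint_torque': array([  0.0011, -38.1229,   0.1468, -23.1504,   0.0121,   0.0082,
         0.    ]), 'tool_pos': array([0.1742, 0.521 , 0.2492]), 'tool_rot': array([ 0.8115,  0.5843, -0.0009,  0.0007]), 'ft_force': array([ 0.0783, -0.0929,  0.4265]), 'torque': array([ 0.0365, -0.0227, -0.0137]), 'width': 1.0019663815773867}
{'fx': 326.13533118549094, 'fy': 326.13533118549094, 'cx': 258.4838183589073, 'cy': 195.41314950387755, 'T_tool_cam': array([[ 1.    ,  0.0009,  0.0003,  0.0007],
       [-0.001 ,  0.9598,  0.2805, -0.0717],
       [-0.    , -0.2805,  0.9598, -0.1243],
       [ 0.    ,  0.    ,  0.    ,  1.    ]])}
```

View pics/top0.png

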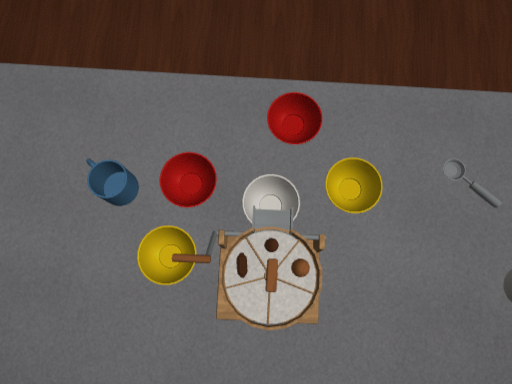

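View pics/side0.png

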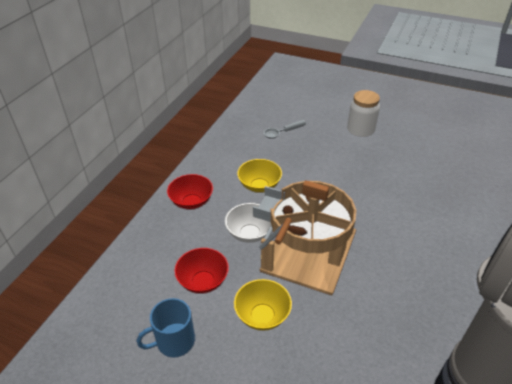

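Top view: carousel centred at about (271,277), grip as a brown block there, spout pointing up at (272,220), chestnut (271,244), walnut (300,268) to the right, Brazil nut (242,265) to the left, and tipping bar at (191,259). The white bowl is at (271,200).

Run:
```python
from h import *
np.set_printoptions(precision=4,suppress=True)
print(proj('top',[0,0,0]),proj('top',[.6,0,0]),proj('side',[.2,.5,.25]))
im=cv2.imread('pics/top0.png'); hsv=cv2.cvtColor(im,cv2.COLOR_BGR2HSV)
m=((hsv[:,:,0]<14)&(hsv[:,:,1]>130)&(hsv[:,:,2]>70)&(hsv[:,:,2]<190)).astype(np.uint8)
m[:215]=0
n,l,st,c=cv2.connectedComponentsWithStats(m)
for i in range(1,n):
    if st[i,4]>60:
        pts=np.argwhere(l==i)[:,::-1].astype(np.float32); print(st[i],c[i],cv2.minAreaRect(pts),im[int(c[i][1]),int(c[i][0])])
for n_ in [('top',232,210,470,330,3)]:
    pass
def crop(f,x0,y0,x1,y1,k,o):
    a=cv2.imread(f)[y0:y1,x0:x1]; cv2.imwrite(o,cv2.resize(a,None,fx=k,fy=k,interpolation=cv2.INTER_CUBIC))
crop('pics/top0.png',160,190,340,340,4,'pics/top0c.png')
crop('pics/side0.png',220,160,380,300,5,'pics/side0c.png')
```

```text
(np.float64(296.8531856123738), np.float64(535.7226262408976)) (np.float64(308.9685969481774), np.float64(228.20857755233095)) (np.float64(423.49719280566194), np.float64(412.7462273598254))
[173 255  37   8 242] [191.4132 258.1694] ((191.02931213378906, 258.0017395019531), (36.34893035888672, 6.8117547035217285), 3.3664605617523193) [ 43  78 128]
[266 259  12  33 303] [271.505  274.7525] ((271.2013244628906, 274.9801025390625), (10.243926048278809, 32.261714935302734), 3.814074993133545) [ 46  83 131]
[295 259  14  18 195] [301.1846 267.2974] ((301.5, 267.5), (17.0, 13.0), 90.0) [ 46  82 128]
```

View pics/top0c.png

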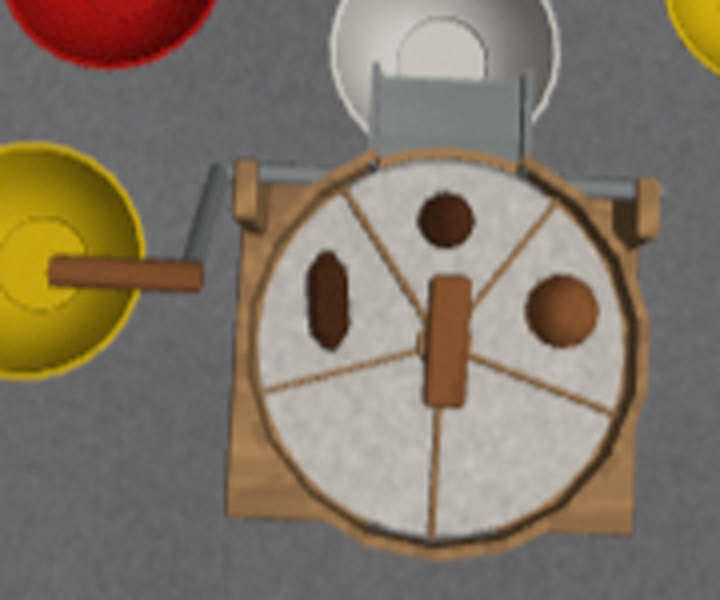

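View pics/side0c.png

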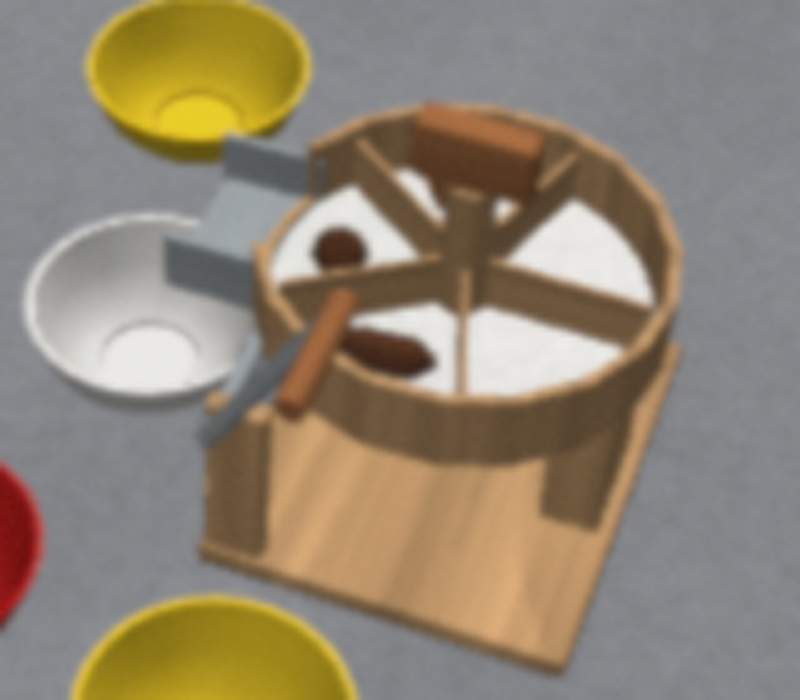

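Run:
```python
from h import *
np.set_printoptions(precision=4,suppress=True)
C=lambda x,y:(160+(x+.5)/4-.5,190+(y+.5)/4-.5)
D=lambda x,y:(220+(x+.5)/5-.5,160+(y+.5)/5-.5)
# grip top corners (top crop)
g=[onz('top',*C(*p),.218) for p in [(429,276),(470,276),(465,407),(424,405)]]
print('grip',*g,np.mean(g,0)); ax=(g[0]+g[1]-g[2]-g[3])/2; print('len',np.linalg.norm(ax),'yaw',np.degrees(np.arctan2(ax[1],ax[0])))
# side corners of grip top
sg=[onz('side',*D(*p),.218) for p in [(424,102),(543,136),(537,155),(416,122)]]
print('side grip',*sg,np.mean(sg,0))
# bar top line z .212-ish
b=[onz('top',*C(*p),.205) for p in [(50,270),(203,276)]]
print('bar',b,np.mean(b,0),np.linalg.norm(b[1]-b[0])); d=b[1]-b[0]; print('bar dir yaw(spout)',np.degrees(np.arctan2(d[0],-d[1])))
print('bar tri',tri(ray('top',*C(50,272)),ray('side',*D(290,405))),tri(ray('top',*C(203,276)),ray('side',*D(345,297))))
# axle
a=[onz('top',*C(*p),.1) for p in [(258,175),(640,190)]]; d=a[1]-a[0];print('axle',a,np.degrees(np.arctan2(d[0],-d[1])))
w=onz('top',*C(562,312),.129);c=onz('top',*C(446,220),.122)
sp=[onz('top',*C(*p),.112) for p in [(380,80),(526,85)]];print('spout',sp)
K=np.mean(g,0)
for n,p in(('wal',w),('che',c),('sp',np.mean(sp,0)),('br',onz('top',*C(328,300),.122))): print(n,p,np.degrees(np.arctan2(p[1]-K[1],p[0]-K[0])),np.hypot(*(p-K)[:2]))
# dividers outer ends at z .142
for p in [(347,195),(554,208),(612,412),(432,533),(266,390)]:
    q=onz('top',*C(*p),.142);print('div',np.degrees(np.arctan2(q[1]-K[1],q[0]-K[0])),np.hypot(*(q-K)[:2]))
t=R.from_quat(ctrl.sense()['tool_rot']).as_matrix();print(t)
```

```text
grip [0.5152 0.0933 0.218 ] [0.5163 0.0758 0.218 ] [0.4618 0.075  0.218 ] [0.4616 0.0922 0.218 ] [0.4887 0.0841 0.218 ]
len 0.054093447916310995 yaw 1.0002008207055701
side grip [0.5168 0.0773 0.218 ] [0.4628 0.078  0.218 ] [0.4615 0.0905 0.218 ] [0.5157 0.0909 0.218 ] [0.4892 0.0842 0.218 ]
bar [array([0.5082, 0.2571, 0.205 ]), array([0.5098, 0.1908, 0.205 ])] [0.509 0.224 0.205] 0.06639277381351948
bar dir yaw(spout) 1.3716353292560222
bar tri [0.5078 0.2563 0.2097] [0.51   0.1907 0.2066]
axle [array([0.5661, 0.1788, 0.1   ]), array([ 0.5706, -0.011 ,  0.1   ])] 1.3542024218724826
spout [array([0.6157, 0.1212, 0.112 ]), array([0.6177, 0.0488, 0.112 ])]
wal [0.5073 0.0278 0.129 ] -71.70589836288585 0.05929298546230681
che [0.5478 0.0849 0.122 ] 0.7853453263969223 0.05910519003915749
sp [0.6167 0.085  0.112 ] 0.4207940666033177 0.12798460749432172
br [0.5063 0.139  0.122 ] 72.28443257042765 0.05766367502729059
div 36.351287822093646 0.08214198047068538
div -36.64444484648443 0.0824827937409324
div -107.92238608704062 0.08416702610450513
div -179.76195866736464 0.08461723781155912
div 108.01122293662728 0.08402040850876243
[[ 0.3172  0.9484 -0.0006]
 [ 0.9484 -0.3172 -0.0021]
 [-0.0022  0.0001 -1.    ]]
```

Cross-checks agree: both views put the grip centre at (0.489, 0.084), yaw about 0.5°. The bar is 66.4 mm long with its middle at (0.509, 0.224), and the spout direction is about 1.3°. The walnut compartment is centred at about -72°, so the wheel must turn about +73° counter-clockwise.

```bash
cat >> h.py <<'E'
def go(x,y,z,yaw):
    s=ctrl.sense();Rt=R.from_quat(s['tool_rot']).as_matrix();d=Rt.T@(np.array([x,y,z])-s['tool_pos'])
    cy=np.degrees(np.arctan2(Rt[1,0],Rt[0,0])); sp=(cy-yaw+180)%360-180
    print('t %.2f'%s['t'],'pos',np.round(s['tool_pos'],4),'yaw %.2f'%cy,'F',np.round(s['ft_force'],1),'w %.3f'%s['width'],'q7 %.2f'%s['q'][6]); print('tx %.4f ty %.4f tz %.4f spin %.4f'%(*d,np.radians(sp)))
E
python3 -m handwheel '[{"hand":-1,"tx":-0.03,"ty":0.04,"tz":-0.06,"spin":0.12},{"hand":-1,"tx":-0.07,"ty":0.09,"tz":-0.06,"spin":0.24},{"hand":-1,"tx":-0.10,"ty":0.14,"tz":-0.06,"spin":0.37},{"hand":-1,"tx":-0.13,"ty":0.18,"tz":-0.06,"spin":0.49},{"hand":-1,"tx":-0.155,"ty":0.215,"tz":-0.06,"spin":0.61}]'
python3 -c "
from h import *
go(.489,.084,.30,-89.6)"
```

```text
t: 0.52
tool_pos: [0.2862, 0.365, 0.3069]
tool_rot: [0.95, 0.311, 0.0, -0.0]
ft_force: [1.7, 0.4, -0.1]
width: 1.005
t 0.52 pos [0.2862 0.365  0.3069] yaw 36.25 F [ 1.7  0.4 -0.1] w 1.005 q7 -0.29
tx -0.0026 ty 0.3465 tz 0.0068 spin 2.1965
```

```bash
python3 -m handwheel '[{"hand":-1,"tx":0,"ty":0.035,"tz":0,"spin":0.12},{"hand":-1,"tx":0,"ty":0.075,"tz":0,"spin":0.24},{"hand":-1,"tx":0,"ty":0.115,"tz":0,"spin":0.37},{"hand":-1,"tx":0,"ty":0.155,"tz":0,"spin":0.49},{"hand":-1,"tx":0,"ty":0.195,"tz":0,"spin":0.61}]'
python3 -c "
from h import *
go(.489,.084,.30,-89.6)"
```

```text
t: 0.93
tool_pos: [0.402, 0.208, 0.3063]
tool_rot: [1.0, 0.011, -0.0, -0.0]
ft_force: [0.1, 0.8, -0.1]
width: 0.999
t 0.93 pos [0.402  0.208  0.3063] yaw 1.28 F [ 0.1  0.8 -0.1] w 0.999 q7 -0.46
tx 0.0842 ty 0.1259 tz 0.0062 spin 1.5861
```

```bash
python3 -m handwheel '[{"hand":-1,"tx":0.02,"ty":0.03,"tz":0,"spin":0.12},{"hand":-1,"tx":0.04,"ty":0.06,"tz":0,"spin":0.24},{"hand":-1,"tx":0.06,"ty":0.09,"tz":0,"spin":0.37},{"hand":-1,"tx":0.07,"ty":0.11,"tz":0,"spin":0.49},{"hand":-1,"tx":0.075,"ty":0.117,"tz":0,"spin":0.61}]'
python3 -c "
from h import *
go(.489,.084,.30,-89.6)"
```

```text
t: 1.35
tool_pos: [0.4811, 0.0895, 0.3063]
tool_rot: [0.956, -0.294, 0.001, 0.001]
ft_force: [0.5, -0.2, 0.1]
width: 0.997
t 1.35 pos [0.4811 0.0895 0.3063] yaw -34.16 F [ 0.5 -0.2  0.1] w 0.997 q7 -0.72
tx 0.0096 ty 0.0001 tz 0.0063 spin 0.9676
```

```bash
python3 -m handwheel '[{"hand":-1,"spin":0.12},{"hand":-1,"spin":0.24},{"hand":-1,"spin":0.36},{"hand":-1,"spin":0.48},{"hand":-1,"spin":0.6}]'
python3 -m handwheel '[{"hand":-1,"spin":0.12},{"hand":-1,"spin":0.24},{"hand":-1,"spin":0.36},{"hand":-1,"spin":0.36},{"hand":-1,"spin":0.36}]'
python3 -c "
from h import *
go(.489,.084,.202,-89.6)
s,im=snap('wrist','w1.png')"
```

```text
t 1.35 pos [0.4811 0.0895 0.3063] yaw -34.16 F [ 0.5 -0.2  0.1] w 0.997 q7 -0.72
tx 0.0094 ty -0.0001 tz 0.1043 spin 0.9676invalid input at $[0]: expected keys hand, tx, ty, tz, spin
invalid input at $[0]: expected keys hand, tx, ty, tz, spin
```

View pics/w1.png

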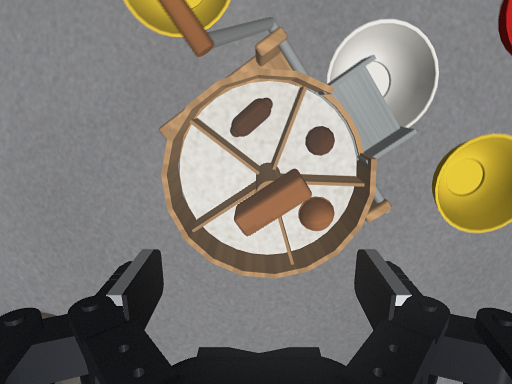

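The call was refused because every row needs all five keys. The wrist picture shows the grip at about (273,203), the walnut at (316,213) and the fingers open.

```bash
python3 -m handwheel '[{"hand":-1,"tx":0,"ty":0,"tz":0,"spin":0.12},{"hand":-1,"tx":0,"ty":0,"tz":0,"spin":0.24},{"hand":-1,"tx":0,"ty":0,"tz":0,"spin":0.36},{"hand":-1,"tx":0,"ty":0,"tz":0,"spin":0.48},{"hand":-1,"tx":0,"ty":0,"tz":0,"spin":0.6}]'
python3 -m handwheel '[{"hand":-1,"tx":0,"ty":0,"tz":0,"spin":0.12},{"hand":-1,"tx":0,"ty":0,"tz":0,"spin":0.24},{"hand":-1,"tx":0,"ty":0,"tz":0,"spin":0.33},{"hand":-1,"tx":0,"ty":0,"tz":0,"spin":0.33},{"hand":-1,"tx":0,"ty":0,"tz":0,"spin":0.33}]'
python3 -c "
from h import *
go(.489,.084,.202,-89.6)
s,im=snap('wrist','w2.png')"
```

```text
t: 1.82
tool_pos: [0.4791, 0.0962, 0.306]
tool_rot: [0.83, -0.558, -0.001, 0.0]
ft_force: [0.3, -0.4, -0.5]
width: 1.0
t: 2.23
tool_pos: [0.4792, 0.0959, 0.3061]
tool_rot: [0.729, -0.684, -0.0, 0.0]
ft_force: [-0.1, 0.3, 0.7]
width: 0.999
t 2.23 pos [0.4792 0.0959 0.3061] yaw -86.32 F [-0.1  0.3  0.7] w 0.999 q7 -1.62
tx 0.0125 ty -0.0091 tz 0.1041 spin 0.0572
```

View pics/w2.png

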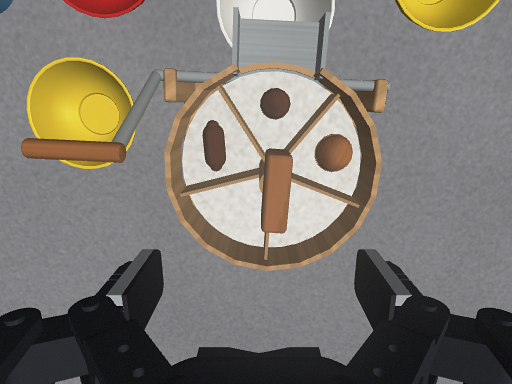

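```bash
python3 -c "
from h import *
s=ctrl.sense()
print(onz('wrist',277,152,.218,s),onz('wrist',276,232,.218,s))"
python3 -m handwheel '[{"hand":-1,"tx":0.0125,"ty":-0.009,"tz":0.02,"spin":0.057},{"hand":-1,"tx":0.0125,"ty":-0.009,"tz":0.05,"spin":0.057},{"hand":-1,"tx":0.0125,"ty":-0.009,"tz":0.06,"spin":0.057},{"hand":-1,"tx":0.0125,"ty":-0.009,"tz":0.06,"spin":0.057},{"hand":-1,"tx":0.0125,"ty":-0.009,"tz":0.06,"spin":0.057}]'
python3 -c "
from h import *
go(.489,.084,.204,-89.6)
s,im=snap('wrist','w3.png');snap('side','s3.png')"
```

```text
[0.51849188 0.0869707  0.218     ] [0.46234316 0.08315875 0.218     ]
t: 2.7
tool_pos: [0.4892, 0.0837, 0.2465]
tool_rot: [0.708, -0.706, -0.0, 0.0]
ft_force: [0.9, -0.5, 0.6]
width: 1.001
t 2.70 pos [0.4892 0.0837 0.2465] yaw -89.78 F [ 0.9 -0.5  0.6] w 1.001 q7 -1.61
tx -0.0003 ty 0.0001 tz 0.0425 spin -0.0032
```

View pics/w3.png

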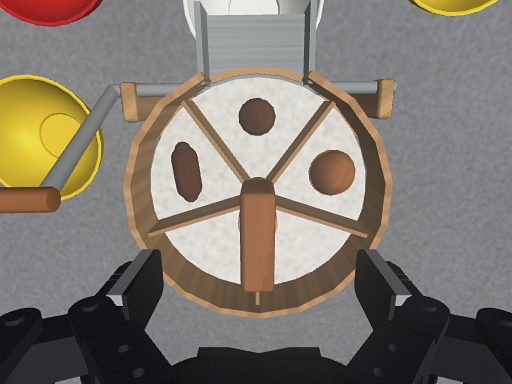

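View pics/s3.png

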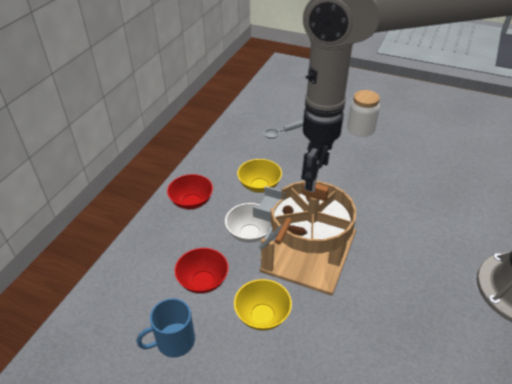

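The grip (col 257) is midway between the fingers and straight in the wrist view, so I can descend and close.

```bash
python3 -m handwheel '[{"hand":-1,"tx":0,"ty":0,"tz":0.03,"spin":0},{"hand":-1,"tx":0,"ty":0,"tz":0.042,"spin":0},{"hand":-1,"tx":0,"ty":0,"tz":0.042,"spin":0},{"hand":0,"tx":0,"ty":0,"tz":0.042,"spin":0},{"hand":1,"tx":0,"ty":0,"tz":0.042,"spin":0}]'
python3 -m handwheel '[{"hand":1,"tx":0,"ty":0,"tz":0,"spin":0},{"hand":1,"tx":0,"ty":0,"tz":0,"spin":0},{"hand":1,"tx":0,"ty":0,"tz":0,"spin":0},{"hand":1,"tx":0,"ty":0,"tz":0,"spin":0},{"hand":1,"tx":0,"ty":0,"tz":0,"spin":0}]'
python3 -c "
from h import *
go(.489,.084,.204,-16.7)"
```

```text
t: 3.22
tool_pos: [0.4908, 0.0833, 0.2062]
tool_rot: [0.708, -0.706, 0.001, -0.001]
ft_force: [-0.2, 0.1, 0.8]
width: 0.747
t: 3.63
tool_pos: [0.4902, 0.0844, 0.206]
tool_rot: [0.708, -0.706, -0.0, -0.002]
ft_force: [-1.7, 2.2, 6.1]
width: 0.204
t 3.63 pos [0.4902 0.0844 0.206 ] yaw -89.83 F [-1.7  2.2  6.1] w 0.204 q7 -1.59
tx 0.0004 ty 0.0012 tz 0.0020 spin -1.2763
```

Gripped: 17 mm opening against the 18 mm grip. I'll turn counter-clockwise gently, about 73°.

```bash
python3 -m handwheel '[{"hand":1,"tx":0,"ty":0,"tz":0,"spin":-0.03},{"hand":1,"tx":0,"ty":0,"tz":0,"spin":-0.08},{"hand":1,"tx":0,"ty":0,"tz":0,"spin":-0.14},{"hand":1,"tx":0,"ty":0,"tz":0,"spin":-0.20},{"hand":1,"tx":0,"ty":0,"tz":0,"spin":-0.26}]'
python3 -c "
from h import *
go(.4895,.084,.206,-16.7)"
```

```text
t: 4.05
tool_pos: [0.4902, 0.0847, 0.2061]
tool_rot: [0.795, -0.607, -0.0, -0.002]
ft_force: [-1.5, 3.4, 5.1]
width: 0.202
t 4.05 pos [0.4902 0.0847 0.2061] yaw -74.75 F [-1.5  3.4  5.1] w 0.202 q7 -1.34
tx 0.0005 ty 0.0008 tz 0.0001 spin -1.0132
```

```bash
python3 -m handwheel '[{"hand":1,"tx":0,"ty":0,"tz":0,"spin":-0.06},{"hand":1,"tx":0,"ty":0,"tz":0,"spin":-0.12},{"hand":1,"tx":0,"ty":0,"tz":0,"spin":-0.18},{"hand":1,"tx":0,"ty":0,"tz":0,"spin":-0.24},{"hand":1,"tx":0,"ty":0,"tz":0,"spin":-0.30}]'
python3 -m handwheel '[{"hand":1,"tx":0,"ty":0,"tz":0,"spin":-0.06},{"hand":1,"tx":0,"ty":0,"tz":0,"spin":-0.12},{"hand":1,"tx":0,"ty":0,"tz":0,"spin":-0.18},{"hand":1,"tx":0,"ty":0,"tz":0,"spin":-0.24},{"hand":1,"tx":0,"ty":0,"tz":0,"spin":-0.30}]'
python3 -m handwheel '[{"hand":1,"tx":0,"ty":0,"tz":0,"spin":-0.06},{"hand":1,"tx":0,"ty":0,"tz":0,"spin":-0.12},{"hand":1,"tx":0,"ty":0,"tz":0,"spin":-0.18},{"hand":1,"tx":0,"ty":0,"tz":0,"spin":-0.24},{"hand":1,"tx":0,"ty":0,"tz":0,"spin":-0.29}]'
python3 -c "
from h import *
go(.4895,.084,.206,-16.7)"
```

```text
t: 4.47
tool_pos: [0.49, 0.0849, 0.206]
tool_rot: [0.877, -0.481, 0.0, -0.002]
ft_force: [-2.0, 2.4, 5.8]
width: 0.198
t: 4.88
tool_pos: [0.4899, 0.0852, 0.206]
tool_rot: [0.939, -0.345, 0.0, -0.002]
ft_force: [-1.6, 3.8, 5.9]
width: 0.201
t: 5.3
tool_pos: [0.4896, 0.0854, 0.206]
tool_rot: [0.979, -0.206, 0.0, -0.002]
ft_force: [-2.4, 3.4, 6.8]
width: 0.203
t 5.30 pos [0.4896 0.0854 0.206 ] yaw -23.74 F [-2.4  3.4  6.8] w 0.203 q7 -0.49
tx 0.0005 ty 0.0013 tz 0.0000 spin -0.1229
```

```bash
python3 -m handwheel '[{"hand":1,"tx":0,"ty":0,"tz":0,"spin":-0.04},{"hand":1,"tx":0,"ty":0,"tz":0,"spin":-0.08},{"hand":1,"tx":0,"ty":0,"tz":0,"spin":-0.11},{"hand":1,"tx":0,"ty":0,"tz":0,"spin":-0.125},{"hand":1,"tx":0,"ty":0,"tz":0,"spin":-0.125}]'
python3 -c "
from h import *
go(.4895,.084,.206,-16.7)
snap('wrist','w4.png');snap('side','s4.png')"
```

```text
t: 5.72
tool_pos: [0.4895, 0.0854, 0.206]
tool_rot: [0.989, -0.145, 0.0, -0.002]
ft_force: [-2.3, 3.1, 6.1]
width: 0.199
t 5.72 pos [0.4895 0.0854 0.206 ] yaw -16.69 F [-2.3  3.1  6.1] w 0.199 q7 -0.37
tx 0.0004 ty 0.0014 tz 0.0000 spin 0.0001
```

View pics/w4.png

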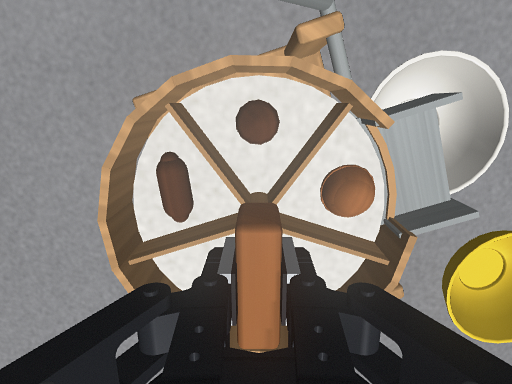

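View pics/s4.png

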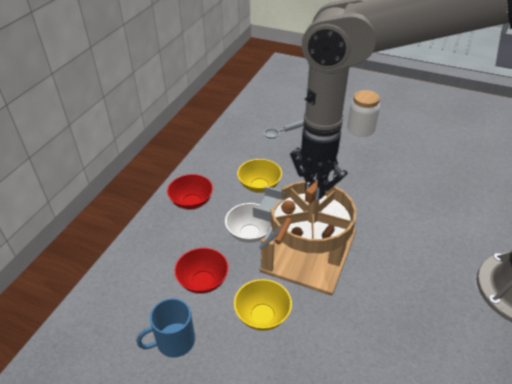

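The walnut (348,190 in the wrist view) now faces the spout, and the Brazil nut and chestnut kept their compartments. Next: release, rise, and check.

```bash
python3 -m handwheel '[{"hand":0.2,"tx":0,"ty":0,"tz":0,"spin":0},{"hand":-0.2,"tx":0,"ty":0,"tz":0,"spin":0},{"hand":-0.4,"tx":0,"ty":0,"tz":0,"spin":0},{"hand":-0.4,"tx":0,"ty":0,"tz":0,"spin":0},{"hand":-0.4,"tx":0,"ty":0,"tz":-0.02,"spin":0}]'
python3 -m handwheel '[{"hand":-0.4,"tx":0,"ty":0,"tz":-0.04,"spin":0},{"hand":-0.4,"tx":0,"ty":0,"tz":-0.08,"spin":0},{"hand":-0.4,"tx":0,"ty":0,"tz":-0.10,"spin":0},{"hand":-0.4,"tx":-0.04,"ty":-0.02,"tz":-0.10,"spin":0},{"hand":-0.4,"tx":-0.08,"ty":-0.04,"tz":-0.10,"spin":0}]'
python3 -c "
from h import *
go(.42,.25,.32,0)
s,_=snap('wrist','w5.png');snap('top','t5.png')"
```

```text
t: 6.23
tool_pos: [0.4865, 0.0825, 0.221]
tool_rot: [0.989, -0.147, -0.004, 0.002]
ft_force: [-0.3, 0.3, -0.1]
width: 0.698
t: 6.65
tool_pos: [0.4306, 0.1387, 0.326]
tool_rot: [0.989, -0.15, 0.002, -0.0]
ft_force: [0.6, 2.2, -0.2]
width: 0.702
t 6.65 pos [0.4306 0.1387 0.326 ] yaw -17.31 F [ 0.6  2.2 -0.2] w 0.702 q7 -0.62
tx -0.0433 ty -0.1031 tz 0.0060 spin -0.3020
```

View pics/w5.png

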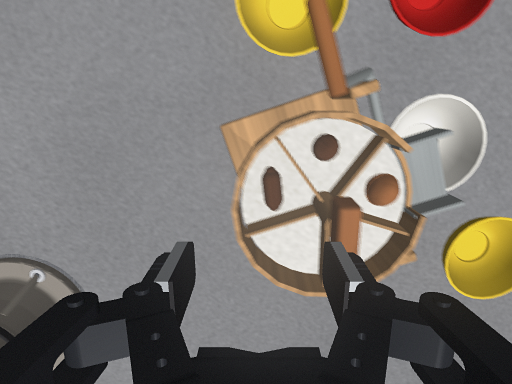

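View pics/t5.png

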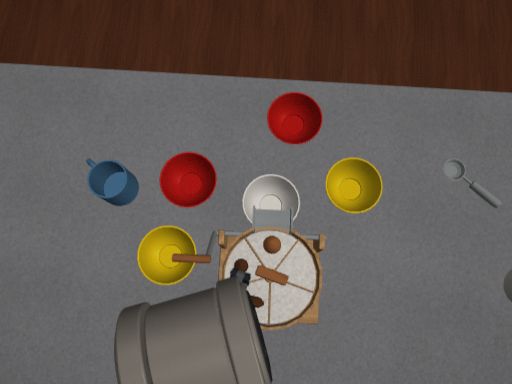

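Run:
```python
from h import *
a=cv2.imread('pics/t5.png')[190:340,160:340]; cv2.imwrite('pics/t5c.png',cv2.resize(a,None,fx=4,fy=4,interpolation=cv2.INTER_CUBIC))
```

```text
(no output)
```

View pics/t5c.png

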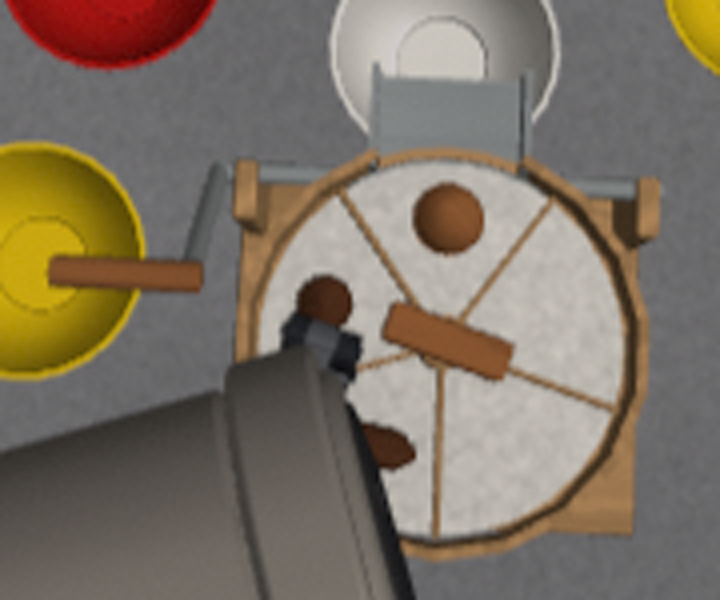

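The compartment is centred within about 1° of the spout direction. Next I'll move behind the bar (middle 0.509, 0.224) with shut fingers, pushing on its outer half for clearance.

```bash
python3 -m handwheel '[{"hand":0.5,"tx":-0.01,"ty":-0.03,"tz":0,"spin":-0.1},{"hand":1,"tx":-0.02,"ty":-0.06,"tz":0,"spin":-0.2},{"hand":1,"tx":-0.03,"ty":-0.09,"tz":0,"spin":-0.3},{"hand":1,"tx":-0.03,"ty":-0.095,"tz":0,"spin":-0.3},{"hand":1,"tx":-0.03,"ty":-0.095,"tz":0,"spin":-0.3}]'
python3 -c "
from h import *
go(.445,.24,.20,0)"
```

```text
t: 7.17
tool_pos: [0.4269, 0.2427, 0.3235]
tool_rot: [1.0, 0.006, -0.001, 0.0]
ft_force: [0.4, -0.7, 0.1]
width: 0.003
t 7.17 pos [0.4269 0.2427 0.3235] yaw 0.64 F [ 0.4 -0.7  0.1] w 0.003 q7 -0.49
tx 0.0182 ty 0.0028 tz 0.1234 spin 0.0112
```

```bash
python3 -m handwheel '[{"hand":1,"tx":0.018,"ty":0.003,"tz":0.04,"spin":0},{"hand":1,"tx":0.018,"ty":0.003,"tz":0.08,"spin":0},{"hand":1,"tx":0.018,"ty":0.003,"tz":0.115,"spin":0},{"hand":1,"tx":0.018,"ty":0.003,"tz":0.12,"spin":0},{"hand":1,"tx":0.018,"ty":0.003,"tz":0.12,"spin":0}]'
python3 -c "
from h import *
go(.485,.24,.204,0)
snap('wrist','w6.png');snap('side','s6.png')"
```

```text
t: 7.58
tool_pos: [0.4444, 0.2347, 0.2024]
tool_rot: [1.0, 0.002, -0.003, 0.002]
ft_force: [-0.6, 0.1, 0.3]
width: 0.0
t 7.58 pos [0.4444 0.2347 0.2024] yaw 0.20 F [-0.6  0.1  0.3] w 0.000 q7 -0.43
tx 0.0406 ty -0.0052 tz -0.0018 spin 0.0035
```

View pics/w6.png

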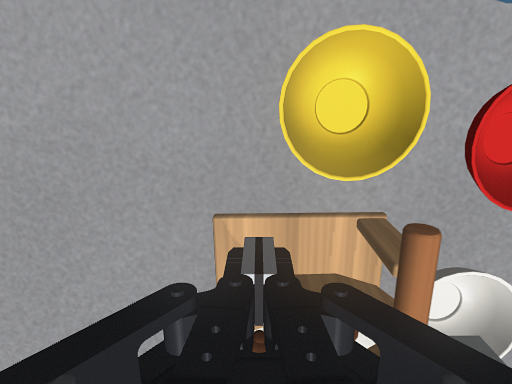

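View pics/s6.png

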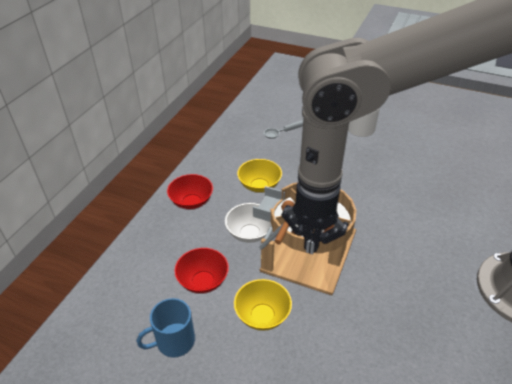

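The shut fingers' linkage bulges along the push direction higher up (340,290 in the wrist view). So I'll keep contact near the fingertips by raising the TCP to about 0.212 and following the bar's arc.

```bash
python3 -m handwheel '[{"hand":1,"tx":0.01,"ty":-0.005,"tz":-0.009,"spin":0},{"hand":1,"tx":0.02,"ty":-0.005,"tz":-0.009,"spin":0},{"hand":1,"tx":0.028,"ty":-0.005,"tz":-0.009,"spin":0},{"hand":1,"tx":0.036,"ty":-0.005,"tz":-0.009,"spin":0},{"hand":1,"tx":0.042,"ty":-0.005,"tz":-0.009,"spin":0}]'
python3 -c "
from h import *
go(.485,.24,.204,0)
snap('wrist','w7.png');snap('side','s7.png')"
```

```text
t: 8.1
tool_pos: [0.4891, 0.242, 0.2142]
tool_rot: [1.0, 0.003, 0.001, -0.0]
ft_force: [-5.7, 0.4, 5.2]
width: -0.006
t 8.10 pos [0.4891 0.242  0.2142] yaw 0.29 F [-5.7  0.4  5.2] w -0.006 q7 -0.38
tx -0.0041 ty 0.0020 tz 0.0102 spin 0.0051
```

View pics/w7.png

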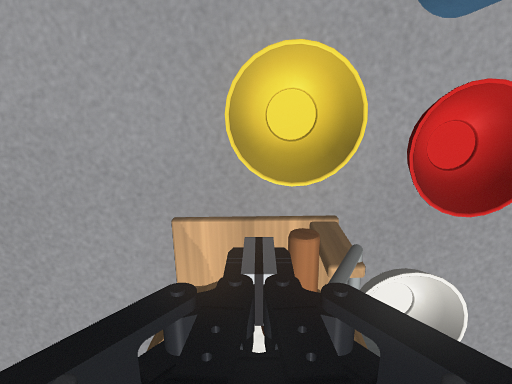

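View pics/s7.png

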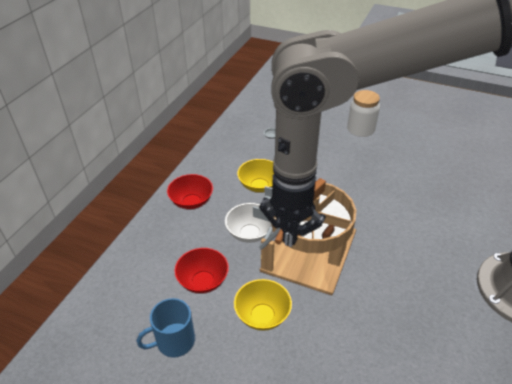

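In contact (about 6 N). Now pushing along the arc.

```bash
python3 -m handwheel '[{"hand":1,"tx":0.007,"ty":0,"tz":-0.003,"spin":0},{"hand":1,"tx":0.014,"ty":0,"tz":-0.006,"spin":0},{"hand":1,"tx":0.021,"ty":0,"tz":-0.009,"spin":0},{"hand":1,"tx":0.028,"ty":0,"tz":-0.011,"spin":0},{"hand":1,"tx":0.036,"ty":0,"tz":-0.013,"spin":0}]'
python3 -c "
from h import *
go(.591,.24,.219,0)
snap('side','s8.png')"
```

```text
t: 8.62
tool_pos: [0.5205, 0.2427, 0.2269]
tool_rot: [1.0, 0.004, -0.004, 0.0]
ft_force: [-8.5, -1.5, 8.4]
width: -0.002
t 8.62 pos [0.5205 0.2427 0.2269] yaw 0.44 F [-8.5 -1.5  8.4] w -0.002 q7 -0.34
tx 0.0706 ty 0.0033 tz 0.0073 spin 0.0077
```

View pics/s8.png

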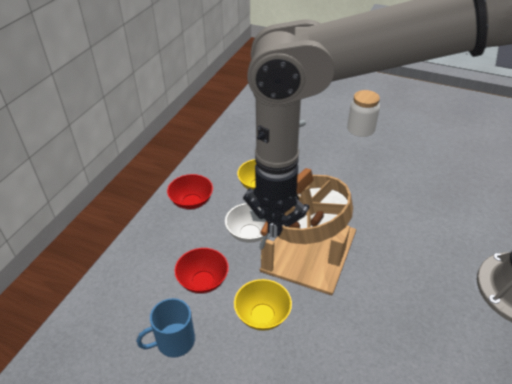

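```bash
python3 -m handwheel '[{"hand":1,"tx":0.008,"ty":0,"tz":0.002,"spin":0},{"hand":1,"tx":0.016,"ty":0,"tz":0.003,"spin":0},{"hand":1,"tx":0.024,"ty":0,"tz":0.003,"spin":0},{"hand":1,"tx":0.032,"ty":0,"tz":0.003,"spin":0},{"hand":1,"tx":0.040,"ty":0,"tz":0.004,"spin":0}]'
python3 -c "
from h import *
go(.591,.24,.214,0)
snap('side','s9.png')"
```

```text
t: 9.08
tool_pos: [0.5623, 0.2438, 0.2229]
tool_rot: [1.0, 0.004, -0.002, -0.001]
ft_force: [-5.0, 0.6, 4.0]
width: -0.003
t 9.08 pos [0.5623 0.2438 0.2229] yaw 0.45 F [-5.   0.6  4. ] w -0.003 q7 -0.30
tx 0.0287 ty 0.0040 tz 0.0088 spin 0.0078
```

View pics/s9.png

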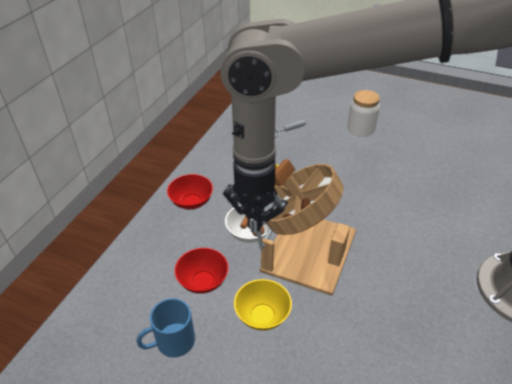

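```bash
python3 -m handwheel '[{"hand":1,"tx":0.008,"ty":0.002,"tz":0.002,"spin":0},{"hand":1,"tx":0.016,"ty":0.003,"tz":0.004,"spin":0},{"hand":1,"tx":0.023,"ty":0.003,"tz":0.007,"spin":0},{"hand":1,"tx":0.029,"ty":0.003,"tz":0.009,"spin":0},{"hand":1,"tx":0.032,"ty":0.003,"tz":0.01,"spin":0}]'
python3 -m handwheel '[{"hand":1,"tx":0.0,"ty":0,"tz":0,"spin":0},{"hand":1,"tx":0,"ty":0,"tz":0,"spin":0},{"hand":1,"tx":0,"ty":0,"tz":0,"spin":0},{"hand":1,"tx":0,"ty":0,"tz":0,"spin":0},{"hand":1,"tx":0,"ty":0,"tz":0,"spin":0}]'
python3 -c "
from h import *
go(.591,.24,.214,0)
snap('side','s10.png');snap('top','t10.png')"
```

```text
t: 9.55
tool_pos: [0.5965, 0.24, 0.2115]
tool_rot: [1.0, 0.003, -0.0, 0.0]
ft_force: [-1.9, 2.0, -0.3]
width: 0.002
t: 9.97
tool_pos: [0.5958, 0.2392, 0.2125]
tool_rot: [1.0, 0.003, -0.0, 0.001]
ft_force: [-1.0, -1.6, -0.7]
width: -0.001
t 9.97 pos [0.5958 0.2392 0.2125] yaw 0.31 F [-1.  -1.6 -0.7] w -0.001 q7 -0.27
tx -0.0048 ty -0.0008 tz -0.0015 spin 0.0054
```

View pics/s10.png

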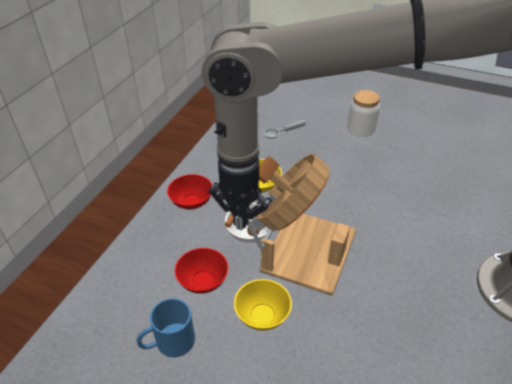

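View pics/t10.png

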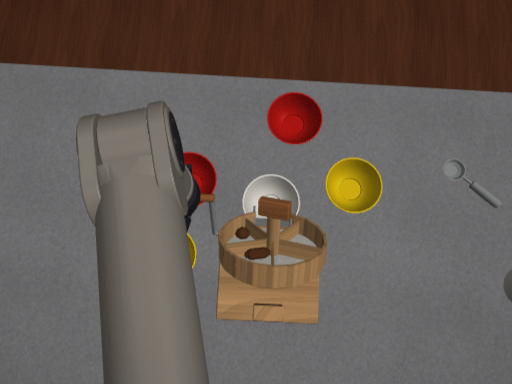

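Tipped about 53°. The top view shows the chestnut (242,233) and Brazil nut (257,253) still held. I'll hold for another second.

```bash
for i in 1 2; do python3 -m handwheel '[{"hand":1,"tx":0.0,"ty":0,"tz":0,"spin":0},{"hand":1,"tx":0,"ty":0,"tz":0,"spin":0},{"hand":1,"tx":0,"ty":0,"tz":0,"spin":0},{"hand":1,"tx":0,"ty":0,"tz":0,"spin":0},{"hand":1,"tx":0,"ty":0,"tz":0,"spin":0}]'; done
python3 -c "
from h import *
snap('side','s11.png');snap('top','t11.png')
a=np.hstack([cv2.resize(cv2.imread('pics/s11.png')[150:270,200:350],None,fx=2.6,fy=2.6),cv2.resize(cv2.imread('pics/t11.png')[160:280,190:340],None,fx=2.6,fy=2.6)]);cv2.imwrite('pics/c11.png',a)"
```

```text
t: 10.48
tool_pos: [0.5959, 0.2399, 0.2126]
tool_rot: [1.0, 0.003, 0.0, 0.0]
ft_force: [-1.0, -1.5, 1.0]
width: -0.001
t: 10.9
tool_pos: [0.5959, 0.2401, 0.2126]
tool_rot: [1.0, 0.003, 0.0, -0.0]
ft_force: [-1.8, -1.2, 0.0]
width: -0.003
```

View pics/c11.png

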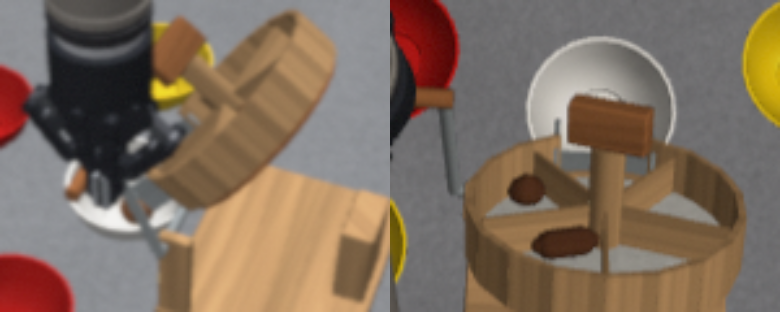

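A brown round thing shows in the bowl in the side crop (135,205). Easing the bar back now, then I'll look.

```bash
python3 -m handwheel '[{"hand":1,"tx":-0.007,"ty":0,"tz":-0.002,"spin":0},{"hand":1,"tx":-0.015,"ty":0,"tz":-0.004,"spin":0},{"hand":1,"tx":-0.023,"ty":0,"tz":-0.005,"spin":0},{"hand":1,"tx":-0.031,"ty":0,"tz":-0.005,"spin":0},{"hand":1,"tx":-0.039,"ty":0,"tz":-0.005,"spin":0}]'
python3 -m handwheel '[{"hand":1,"tx":-0.008,"ty":0,"tz":0,"spin":0},{"hand":1,"tx":-0.016,"ty":0,"tz":0,"spin":0},{"hand":1,"tx":-0.024,"ty":0,"tz":0,"spin":0},{"hand":1,"tx":-0.032,"ty":0,"tz":0.001,"spin":0},{"hand":1,"tx":-0.040,"ty":0,"tz":0.002,"spin":0}]'
python3 -m handwheel '[{"hand":1,"tx":-0.008,"ty":0,"tz":0.002,"spin":0},{"hand":1,"tx":-0.016,"ty":0,"tz":0.003,"spin":0},{"hand":1,"tx":-0.024,"ty":0,"tz":0.004,"spin":0},{"hand":1,"tx":-0.034,"ty":0,"tz":0.005,"spin":0},{"hand":1,"tx":-0.05,"ty":0,"tz":0.005,"spin":0}]'
python3 -m handwheel '[{"hand":1,"tx":-0.02,"ty":0,"tz":0,"spin":0},{"hand":1,"tx":-0.02,"ty":0,"tz":-0.03,"spin":0},{"hand":1,"tx":-0.02,"ty":0,"tz":-0.07,"spin":0},{"hand":1,"tx":-0.02,"ty":-0.03,"tz":-0.10,"spin":0},{"hand":1,"tx":-0.02,"ty":-0.07,"tz":-0.10,"spin":0}]'
python3 -c "
from h import *
go(.35,.35,.3,0)
snap('side','s12.png');snap('top','t12.png')"
```

```text
t: 11.42
tool_pos: [0.5558, 0.2402, 0.2179]
tool_rot: [1.0, 0.003, 0.0, -0.0]
ft_force: [0.5, 0.7, 0.3]
width: 0.002
t: 11.83
tool_pos: [0.516, 0.2395, 0.2155]
tool_rot: [1.0, 0.003, 0.0, -0.0]
ft_force: [-0.1, 0.2, -0.1]
width: 0.002
t: 12.25
tool_pos: [0.4668, 0.2388, 0.2102]
tool_rot: [1.0, 0.002, 0.0, 0.0]
ft_force: [-0.3, 0.5, 1.5]
width: -0.004
t: 12.67
tool_pos: [0.4508, 0.3065, 0.3188]
tool_rot: [1.0, -0.002, 0.007, -0.003]
ft_force: [2.1, 0.7, 0.8]
width: 0.002
t 12.67 pos [0.4508 0.3065 0.3188] yaw -0.20 F [2.1 0.7 0.8] w 0.002 q7 -0.56
tx -0.1012 ty -0.0430 tz 0.0177 spin -0.0034
```

View pics/s12.png

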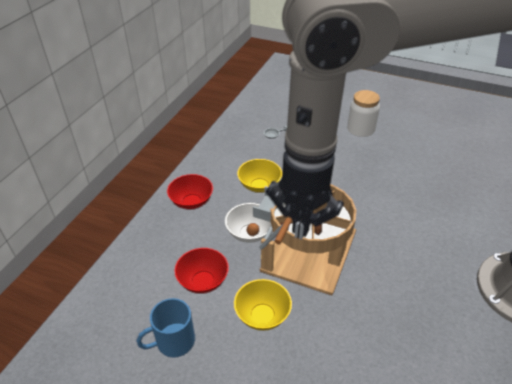

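View pics/t12.png

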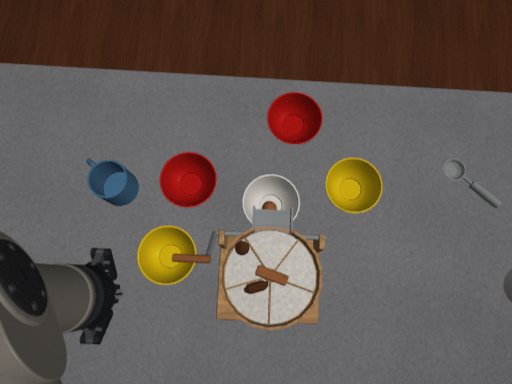

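The walnut is in the white bowl (top 269,208; side 253,229). The chestnut and Brazil nut are in the wheel, and the bar is back at (191,258), its starting place. I'll let things settle and check once more.

```bash
for i in 1 2 3; do python3 -m handwheel '[{"hand":1,"tx":0.0,"ty":-0.02,"tz":0,"spin":0},{"hand":1,"tx":0,"ty":-0.02,"tz":0,"spin":0},{"hand":1,"tx":0,"ty":-0.02,"tz":0,"spin":0},{"hand":1,"tx":0,"ty":-0.02,"tz":0,"spin":0},{"hand":1,"tx":0,"ty":-0.02,"tz":0,"spin":0}]'; done
python3 -c "
from h import *
snap('top','t13.png');snap('side','s13.png')
a=np.hstack([cv2.resize(cv2.imread('pics/s13.png')[150:300,200:360],None,fx=2.4,fy=2.4),cv2.resize(cv2.imread('pics/t13.png')[170:320,180:340],None,fx=2.4,fy=2.4)]);cv2.imwrite('pics/c13.png',a)"
```

```text
t: 13.18
tool_pos: [0.4465, 0.3276, 0.3105]
tool_rot: [1.0, 0.002, 0.0, 0.0]
ft_force: [0.3, -0.9, -0.3]
width: -0.004
t: 13.6
tool_pos: [0.4465, 0.3477, 0.3106]
tool_rot: [1.0, 0.002, 0.0, 0.0]
ft_force: [-1.0, 0.8, -0.1]
width: -0.0
t: 14.02
tool_pos: [0.4464, 0.3678, 0.3106]
tool_rot: [1.0, 0.002, 0.0, 0.0]
ft_force: [1.0, -0.4, 0.1]
width: -0.002
```

View pics/c13.png

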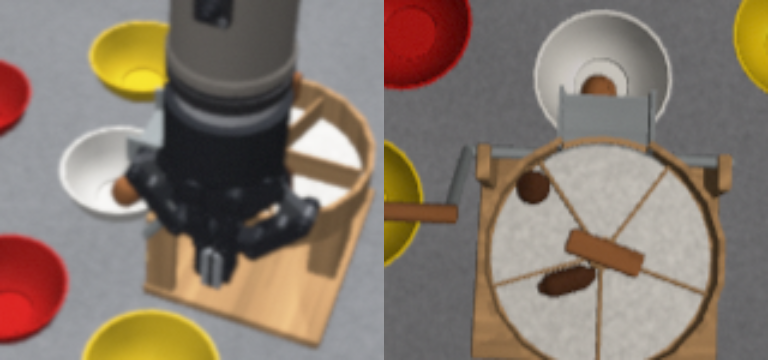

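```bash
python3 -c "
from h import *
print(ctrl.sign_off())"
```

```text
the job is handed in; nothing more can be done
None
```

The walnut is in the white bowl, and the job was handed in at about 14 s of the 53 s allowed.

I turned the wheel about 73° counter-clockwise by the grip and let go. I then pushed the tipping bar forward with shut fingers to about 53° by its travel, held it there for over a second, and eased it back.

**Final pictures:** the walnut lies in the bowl, and the chestnut and Brazil nut are still in their compartments. The bar is back at its starting pixel position in the top view, so the carousel is level. The arm is clear of everything.

**Forces:** the wrist readings I took stayed under about 12 N, and the gripper never came near the walnut.

**Problems:** one pair of moves was refused because some row keys were missing; nothing moved, and I resent them in full. No check failed or disagreed.

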